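# Ring for the customer and present the bead dish

## Task

Ring the counter bell by pressing the small plunger on its top fully down. Then take the wooden bead dish by its arched handle, lift it straight up about 8 cm off its cork mat, and, keeping it level and over the mat, turn it in the air through about a quarter turn, the short way, until its red tab points at the bell, with the loose bead staying in the middle of the dish. Finish while still holding the dish there, level and steady (do not put it down), and leave the bell, the candle and the other goods where they stand.

Things in the scene. Friction and masses are not known exactly. Their poses are not given: they have to be found in the camera images.
- bead_dish: round light-wood dish, 131 mm across and 20 mm high at the rim, 160 g nominal, with a brass arched handle over it. Origin at the centre of its underside, z up, +x towards the red tab on its rim; the handle's arch stands in its y-z plane (feet 61 mm from the centre on either side, 7 mm thick wire). At the start it rests centred on the cork mat (underside 4 mm above the counter) with the tab pointing roughly towards the robot
- dish_grip (a point): centre of the dark-wood grip bar on top of the arched handle, on the dish's vertical axis, 105 mm above the dish's underside. The bar is 56 mm long along the dish's y, 14 mm thick along the dish's x and 16 mm high, so fingers from above close along the dish's x. Axes as the dish's. The handle is rigid
- dish_centre (a point): point on the dish's axis, 17 mm above its underside, where the bead's centre is when it lies in the middle
- dish_tab (a point): top of the rounded red tab, the 18 mm wide, 4 mm thick tongue standing out of the rim, 84.5 mm from the dish's axis along its +x and 18 mm above its underside
- bead_center (a point): centre of the loose blue bead, a 22 mm ball of 14 g. The dish's inside is a shallow hollow (about 4 degrees within 28 mm of the middle, about 10 degrees further out), so the bead rolls out of the middle if the dish is tipped by more than about 4 degrees or jerked
- cork_mat: fixed round cork mat, 140 mm across, 4 mm thick, origin at the centre of its underside on the counter
- bell_top (a point): top of the plunger of the counter bell (silver dome on a black foot, 70 mm across, 50 mm high, loose, 160 g), 50 mm above the counter, plunger at rest. The bell stands about 21 cm to one side of the dish, left or right
- call_bell_button (a joint): travel of the bell's plunger in m: 0 at rest, 0.003 fully down; it is 16 mm wide, springs back, and takes about 8 N to reach its stop
- candle_jar: candle in a clear glass jar, 76 mm across, 90 mm high, loose, origin at the centre of its underside; stands on the other side of the dish from the bell, about 21 cm off
- soap_bar: wrapped soap bar, 53 x 78 x 28 mm, loose, behind the dish, origin at the centre of its underside
- balm_tin: round white balm tin, 50 mm across, 21 mm high, loose, behind the dish, origin at the centre of its underside
Mind the look-alikes: they are no part of the job. Leave any orange or yellow look-alike of the part that bears bell_top alone.

How it is judged:
By the outcome, as a careful person would: the job done as asked, in the order asked, and still so for the second after the job is handed in, while the arm keeps its last pose, push and grip.
It also fails if it takes over 51 s, if anything falls off the work surface, if the arm or the gripper's body presses on something with over 40 N, if the wrist force passes 120 N, or if a joint passes its speed limit or range.

## Robot

A 6-joint arm with a two-finger parallel gripper is mounted at the origin on a cart in front of the work surface, level with it; the furniture and walls round the work are solid. World frame = base frame: x ahead of the robot, y to its left, z up, the work surface at z = 0. Lengths are in m, angles in degrees, forces in N, time in s.
With the tool pointing down it reaches from about 0.275 to 0.75 m from the base axis. Payload 10.2 kg.
Tool frame: the origin (TCP) lies midway between the tips of the shut fingers; the grasp point (between the pads) lies 19 mm behind it (arm.grip_depth is the distance from the TCP to the grasp point, in m); x points along the fingers, y is the direction in which the jaws open and shut, and the axes are right-handed (so a half turn about x gives the same grasp; the last joint's range is limited). The gripper opens to 85 mm and grips with 20 to 120 N. Pads are 22 mm wide; open, the fingers measure 114 mm over their backs; the gripper's body (76 mm by 85 mm) begins 54 mm behind the grasp point. The pads swing forward as they close: fully open they stand 13 mm farther back than shut.
Start: joints at [-12.8, 17.928, 85.812, -0, 76.261, -12.8], TCP at [0.525, -0, 0.231] pointing down, gripper open.
Joint ranges: [-168.41, 168.41], [-55.51, 124.54], [10.69, 146.95], [-70.63, 250.63], [1, 178], [-165.06, 165.06]. Speed limits (degrees/s): [136.94, 136.94, 172.46, 180, 180, 180].

## Interface

Orientations are given as [roll, pitch, yaw] about the fixed x, y, z axes, in that order (R = Rz(yaw) Ry(pitch) Rx(roll)).
In Python, from station import arm gives the robot as it stands.
- The arm moves only by the tool step_arm, never from a script. Its argument "commands" is a list that holds one entry, the list of rows, each a list of 5 numbers: the shift along the tool's x, y, z in mm, then the turn about the tool's x in degrees, then the opening, from 0 (shut) to 1 (fully open). A call has 1 to 12 rows; each row shifts and turns the commanded pose from where the row before left it, along the tool's axes as they then stand; what a row does not reach is not made up. A row lasts 1/10 s, in which the tool goes at most 50 mm and 8.59 degrees, less where a joint would pass 70% of its speed; a pose out of reach is approached as far as the arm can. A call with a gripper value outside its range is refused whole. The fingers move at their own pace and stop on an object; "grip_force" is the grip in N (left out, the last holds). Time passes only in rows, so rows that do not move let the fingers close. It gives the time, the measured TCP pose, the force and the opening at its end, in the units of the state.
- arm.read_state(): the state, without advancing time (a new reading comes with each control period).
- arm.get_image(name): name is "scene" or "side" or "wrist"; returns the picture (480x640x3 uint8, blue, green, red); there is no depth.
- arm.calibration(name): a dict with "intrinsics" (3x3 intrinsics, pixels), "extrinsics" (4x4, takes a point from world to camera coordinates). Camera axes: x right, y down, z forward; pixel columns grow to the right and rows downward; lengths in m; the calibration is good to about 2 mm. A picture is of the moment at which its call begins: read the wrist's pose just before it. calibration takes no time and is no camera call; for the wrist camera it gives the pose at the moment of the call.
- arm.sign_off(): hands the job in, once; it reports no verdict.
Trained networks look in the newest picture that a camera, given by its name, has taken for a name from the list of things; names that differ only in an ending like _2 or _b are one class to them, and where a whole thing is asked for, a point or a joint stands for the part that bears it (a point fixed in the world has none). Each returns a list of dicts, best first, with "conf" (0 to 1); they miss things now and then, are a little off and sometimes report something else, mostly with a low value. They report only what shows in the picture. A call takes as long as a camera call. They do not tell look-alikes from the thing itself.
- arm.spot_in(camera, thing): "location" ([column, row] in pixels, amid what is visible of it).
- arm.pinpoint(camera, thing): "location" ([column, row] in pixels: a listed point, or the origin of a listed thing).
The state is a dict: "clock": time; "joint_positions": joint angles; "qd": joint speeds; "joint_torque": joint torques, N m; "ee_pos": TCP position; "tool_rot": TCP orientation; "contact_force": force on the tool from outside, world axes, zero at the start; "torque": the same for the moment, N m; "opening": opening from 0.0 (shut) to 1.0 (fully open).
Only numpy, scipy, OpenCV 4.12 (cv2) and the standard library are available. Lean on these libraries where they do the work, as an engineer would, in place of code of your own. Each camera call takes 0.05 s, during which the arm holds its last target.

## Working session

There is one attempt and no reset: what is moved stays moved. The work goes in short steps, Python scripts to look and compute and a tool call to move; the robot and the scene stay as the last step left them, time stands still between calls to the robot, and variables do not carry over. Pictures are saved under pics/ and viewed, and the job is handed in when it is done.

Besides the shell and the picture viewer there is one more tool, called after ">>>" as name([rows], argument=value, ...), one row to a line, values as JSON. step_arm: Moves the arm, as the interface text tells. Its arguments: {"type":"object","properties":{"commands":{"type":"array"},"grip_force":{"type":"number"}},"required":["commands"]}

```bash
mkdir -p pics; cat > h.py <<'E'
import numpy as np, cv2
from station import arm
def cal(n):
    c=arm.calibration(n); return np.array(c["intrinsics"]),np.array(c["extrinsics"])
def proj(n,p):
    K,E=cal(n); q=E@np.append(p,1); u=K@q[:3]; return u[:2]/u[2]
def tri(obs):
    A=[]
    for n,(u,v) in obs:
        K,E=cal(n); P=K@E[:3]
        A+= [(u*P[2]-P[0]),(v*P[2]-P[1])]
        A[-1]=A[-1]; 
    A=np.array(A); x=np.linalg.svd(A/np.linalg.norm(A[:,:3],axis=1)[:,None])[2][-1]; return x[:3]/x[3]
def onz(n,uv,z):
    K,E=cal(n); R=E[:3,:3];t=E[:3,3]; c=-R.T@t; d=R.T@np.linalg.solve(K,[uv[0],uv[1],1]); return c+d*(z-c[2])/d[2]
E
python3 - <<'E'
from h import *
s=arm.read_state(); print(s)
for n in ("scene","side","wrist"):
    cv2.imwrite(f"pics/{n}0.png",arm.get_image(n))
    for t in ("bell_top","dish_grip","dish_tab","dish_centre","bead_center","candle_jar"):
        print(n,t,[(np.round(d["location"],1).tolist(),round(d["conf"],2)) for d in arm.pinpoint(n,t)[:4]])
E
```

```text
{'clock': 0.0, 'joint_positions': array([-1.27997004e+01,  1.79583227e+01,  8.58539357e+01, -9.32975146e-05,
        7.62627441e+01, -1.27989082e+01]), 'qd': array([-0.04061512, -0.01804672, -0.02841224, -0.07107227, -0.00527229,
        0.01308214]), 'joint_torque': array([-5.78409599e-04, -4.12261176e+01, -2.59742296e+01, -3.58453699e-04,
        4.11797926e-03, -1.23038126e-05]), 'ee_pos': array([5.24734680e-01, 4.93175943e-05, 2.30745587e-01]), 'tool_rot': array([-102.72969744,   89.92499754,  167.26953263]), 'contact_force': array([-0.37774649,  0.00457576, -0.09696785]), 'torque': array([-0.03872766,  0.02385293, -0.02048238]), 'opening': 1.000058689095686}
scene bell_top [([259.0, 302.9], 0.89), ([304.0, 281.1], 0.66), ([269.5, 263.1], 0.55)]
scene dish_grip [([371.2, 229.0], 0.71)]
scene dish_tab [([402.4, 276.0], 0.69)]
scene dish_centre [([372.1, 261.3], 0.67)]
scene bead_center [([311.4, 233.6], 0.65), ([368.0, 264.5], 0.45)]
scene candle_jar [([414.1, 241.7], 0.66), ([305.0, 279.8], 0.54)]
side bell_top [([245.7, 246.2], 0.84), ([298.5, 235.1], 0.75), ([281.2, 323.0], 0.46)]
side dish_grip [([278.9, 286.9], 0.78)]
side dish_tab [([237.4, 333.5], 0.6)]
side dish_centre [([279.4, 322.3], 0.66)]
side bead_center [([276.1, 285.0], 0.47), ([279.0, 319.5], 0.44)]
side candle_jar [([334.6, 398.2], 0.6)]
wrist bell_top []
wrist dish_grip [([264.9, 137.1], 0.97)]
wrist dish_tab [([191.1, 129.4], 0.81)]
wrist dish_centre [([278.8, 132.5], 0.61)]
wrist bead_center [([280.0, 132.3], 0.8)]
wrist candle_jar [([291.4, 314.6], 0.89)]
```

View pics/scene0.png

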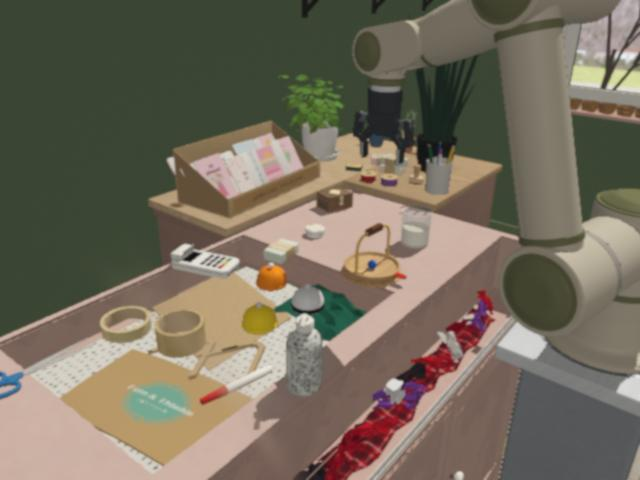

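View pics/side0.png

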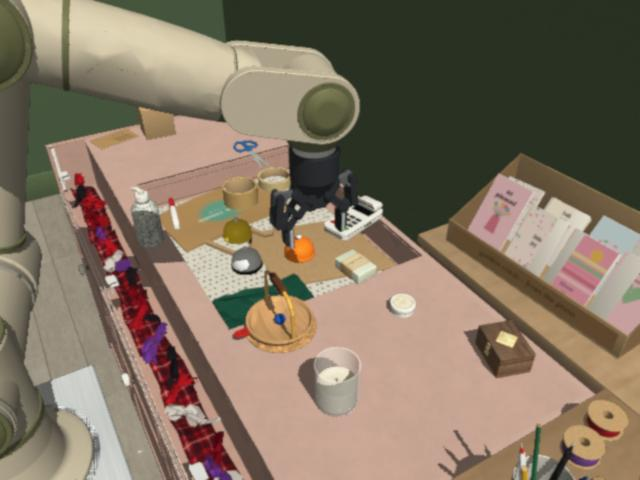

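View pics/wrist0.png

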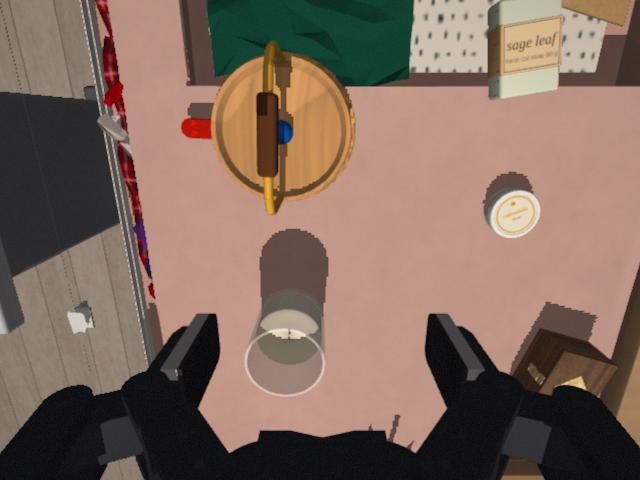

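```bash
python3 - <<'E'
from h import *
a=cv2.imread("pics/scene0.png")[190:350,210:450]; b=cv2.imread("pics/side0.png")[200:420,200:400]
a=cv2.resize(a,None,fx=3.3,fy=3.3); cv2.imwrite("pics/c1.png",a); cv2.imwrite("pics/c2.png",cv2.resize(b,None,fx=2.7,fy=2.7))
for A,B in (((259,302.9),(245.7,246.2)),((304,281.1),(298.5,235.1)),((304,281.1),(245.7,246.2)),((259,302.9),(298.5,235.1))): 
  p=tri([("scene",A),("side",B)]);print("bell",p,proj("scene",p),proj("side",p))
W={"grip":((371.2,229),(278.9,286.9),(264.9,137.1)),"tab":((402.4,276),(237.4,333.5),(191.1,129.4)),"cen":((372.1,261.3),(279.4,322.3),(278.8,132.5))}
for k,(A,B,C) in W.items():
  print(k,tri([("scene",A),("side",B)]),tri([("scene",A),("side",B),("wrist",C)]))
print(onz("scene",(304,281.1),.05),onz("side",(298.5,235.1),.05),onz("scene",(259,302.9),.05),onz("side",(245.7,246.2),.05))
E
```

```text
bell [0.5534744  0.35532349 0.00508816] [265.65749808 309.71141798] [250.32381382 239.29208496]
bell [0.59008295 0.23398862 0.03935492] [291.44075617 267.37528261] [288.13715336 250.12261152]
bell [0.51369563 0.2803595  0.05107884] [304.82413905 281.92245604] [246.33966661 245.29691591]
bell [ 0.63960264  0.31059097 -0.01199632] [251.03451292 294.10732287] [292.62332047 244.03141958]
grip [0.49107833 0.07144053 0.10239048] [0.48805234 0.07178834 0.10371176]
tab [0.40147976 0.07761225 0.01897385] [0.40168549 0.07626403 0.01900511]
cen [0.48590036 0.06635662 0.02007835] [0.4849659  0.06941521 0.0201575 ]
[0.51836629 0.27736726 0.05      ] [0.62883793 0.25837425 0.05      ] [0.53020229 0.39692768 0.05      ] [0.51169678 0.27945077 0.05      ]
```

View crop.

View pics/c1.png

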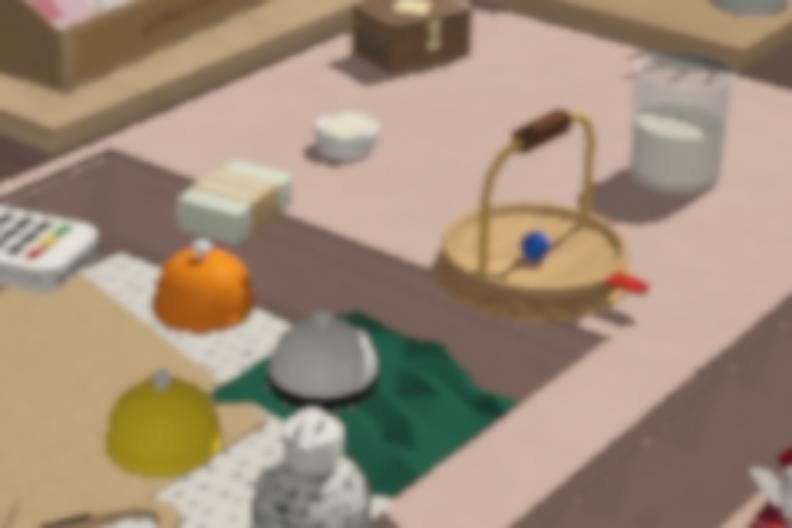

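View pics/c2.png

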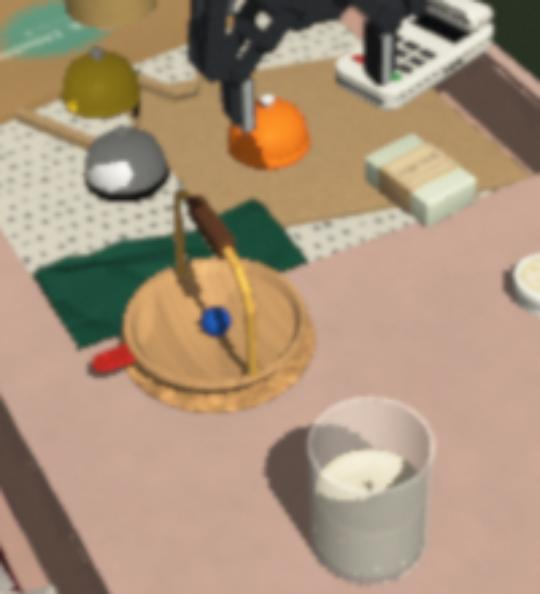

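```bash
python3 - <<'E'
from h import *
from scipy.spatial.transform import Rotation as Ro
s=arm.read_state()
print(Ro.from_euler("xyz",s["tool_rot"],degrees=True).as_matrix().round(3), arm.grip_depth)
print(np.linalg.inv(cal("wrist")[1]).round(3))
E
```

```text
[[-0.  1.  0.]
 [ 0.  0. -1.]
 [-1. -0. -0.]] 0.0187
[[ 1.    -0.    -0.001  0.525]
 [-0.    -0.947 -0.32   0.083]
 [-0.001  0.32  -0.947  0.375]
 [ 0.     0.     0.     1.   ]]
```

Candidates for the bell in the scene picture are orange (271,263), yellow (259,303) and silver (307,285). The silver dome on a black foot matches the description. In the side picture it is at (246,248). I'll move part of the way there and check it with the wrist camera.

>>> step_arm([
  [[0,0,-20,0,0],[0,0,-30,0,0],[0,0,-30,0,0],[0,0,-30,0,0],[0,-10,-30,0,0],[0,0,-20,0,0],[0,0,0,0,0],[0,0,0,0,0]],
], grip_force=40)

```text
clock: 1.85
ee_pos: [0.515, 0.1597, 0.2312]
tool_rot: [-8.4, 90.0, -98.4]
contact_force: [-0.4, -0.1, -0.4]
opening: -0.001
```

```bash
python3 - <<'E'
from h import *
s=arm.read_state(); print(s["clock"],s["ee_pos"],s["contact_force"],s["opening"])
cv2.imwrite("pics/wrist1.png",arm.get_image("wrist"))
for t in ("bell_top","dish_grip","dish_tab"):
    for d in arm.pinpoint("wrist",t): print(t,np.round(d["location"],1),d["conf"],onz("wrist",d["location"],.05 if t=="bell_top" else .109 if t=="dish_grip" else .022))
print(onz("scene",(304,388),0), onz("scene",(307.6,285.5),.05),onz("side",(246.7,248.5),.05))
E
```

```text
1.85 [0.51504009 0.15973569 0.23122873] [-0.44055683 -0.11141778 -0.35670859] -0.0012657327017008653
bell_top [457.5 101.8] 0.7 [0.62809037 0.25659438 0.05      ]
bell_top [312.2  71.2] 0.57 [0.50681663 0.28004951 0.05      ]
dish_grip [288.1 331.7] 0.8 [0.48590582 0.07291876 0.109     ]
dish_tab [215.6 286.6] 0.67 [0.40038276 0.07346745 0.022     ]
dish_tab [311.9  71.1] 0.33 [0.50591176 0.28346396 0.022     ]
[0.34650774 0.48305959 0.        ] [0.50130747 0.28648998 0.05      ] [0.51017338 0.27087041 0.05      ]
```

View pics/wrist1.png

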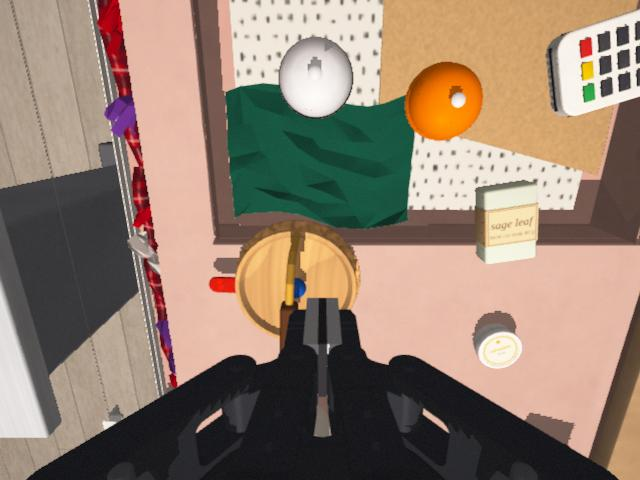

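The wrist picture shows the silver dome with its plunger at about (314,71). The orange look-alike is at (458,100) and the tab is at (223,285). I'll take one closer look before pressing.

>>> step_arm([
  [[10,-7,-20,0,0],[30,0,-20,0,0],[30,0,-20,0,0],[20,0,-10,0,0],[0,0,0,0,0],[0,0,0,0,0]],
])

```text
clock: 2.65
ee_pos: [0.5085, 0.2294, 0.142]
tool_rot: [84.4, 90.0, -5.6]
contact_force: [-0.3, -1.0, 0.3]
opening: 0.001
```

```bash
python3 - <<'E'
from h import *
s=arm.read_state(); print(s["clock"],s["ee_pos"],s["contact_force"],s["opening"])
cv2.imwrite("pics/wrist2.png",arm.get_image("wrist"))
for d in arm.pinpoint("wrist","bell_top"): print(np.round(d["location"],1),d["conf"],onz("wrist",d["location"],.05))
E
```

```text
2.65 [0.50846966 0.22939765 0.14200654] [-0.2911662  -1.04351926  0.30178689] 0.0005107665774599806
[319.9 175.9] 0.73 [0.50730674 0.27818919 0.05      ]
[503.8 208.1] 0.6 [0.63004703 0.25662412 0.05      ]
```

View pics/wrist2.png

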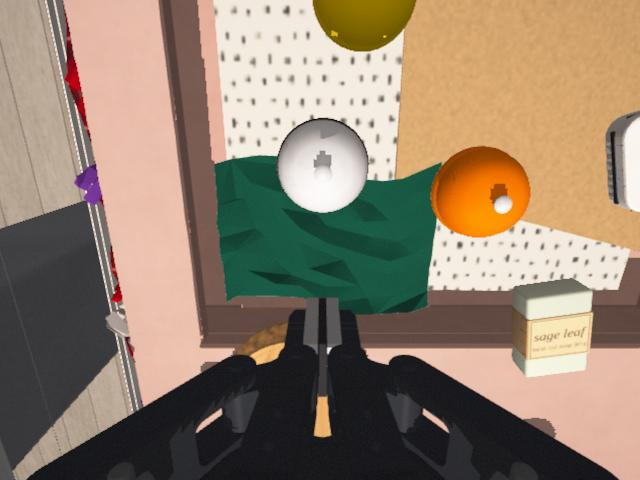

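The plunger is at (322,174), which puts it at about (0.508, 0.278). Next I go over it and down to z≈0.06.

>>> step_arm([
  [[0,0,-25,0,0],[10,0,-24,0,0],[25,0,0,0,0],[25,0,0,0,0],[18,0,0,0,0],[0,0,0,0,0],[0,0,0,0,0]],
])

```text
clock: 3.45
ee_pos: [0.5088, 0.2788, 0.0647]
tool_rot: [107.0, 89.9, 17.0]
contact_force: [0.6, 0.3, 0.2]
opening: 0.006
```

>>> step_arm([
  [[4,0,0,0,0],[4,0,0,0,0],[0,0,0,0,0]],
])

```text
clock: 3.75
ee_pos: [0.508, 0.2789, 0.0553]
tool_rot: [-79.1, 90.0, -169.1]
contact_force: [0.2, 0.2, 0.3]
opening: -0.001
```

>>> step_arm([
  [[2,0,0,0,0],[2,0,0,0,0],[1,0,0,0,0],[0,0,0,0,0]],
])

```text
clock: 4.15
ee_pos: [0.508, 0.279, 0.0502]
tool_rot: [-82.8, 90.0, -172.8]
contact_force: [0.4, 0.4, 0.9]
opening: 0.0
```

```bash
python3 - <<'E'
from h import *
cv2.imwrite("pics/sideb.png",cv2.resize(arm.get_image("side")[200:320,190:310],None,fx=4,fy=4))
E
```

```text
(no output)
```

View pics/sideb.png

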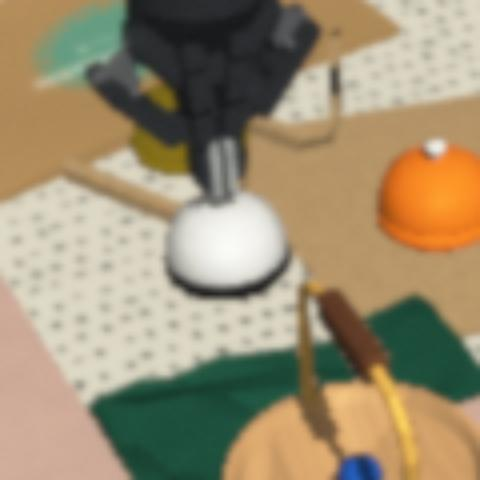

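The fingertips stand on the plunger over the silver bell. Now I press gently.

>>> step_arm([
  [[1,0,0,0,0],[1,0,0,0,0],[1,0,0,0,0],[0,0,0,0,0]],
])

```text
clock: 4.6
ee_pos: [0.5081, 0.279, 0.0478]
tool_rot: [101.1, 90.0, 11.1]
contact_force: [-2.7, -1.2, 7.6]
opening: 0.001
```

>>> step_arm([
  [[0.5,0,0,0,0],[0.5,0,0,0,0],[0,0,0,0,0]],
])

```text
clock: 4.9
ee_pos: [0.5081, 0.2791, 0.0475]
tool_rot: [95.2, 90.0, 5.2]
contact_force: [-5.0, -1.5, 12.3]
opening: -0.001
```

>>> step_arm([
  [[0.5,0,0,0,0],[0,0,0,0,0],[0,0,0,0,0]],
])

```text
clock: 5.2
ee_pos: [0.5082, 0.2791, 0.0474]
tool_rot: [93.1, 90.0, 3.1]
contact_force: [-6.1, -2.5, 16.0]
opening: 0.003
```

The force rose steeply (7.6, 12.3, then 16 N) while the tip hardly moved, so the plunger is on its stop. I retreat and look at the dish from closer.

>>> step_arm([
  [[-2,0,0,0,0],[-4,0,0,0,0],[-20,0,0,0,0],[-40,0,0,0,0],[-45,0,0,0,0],[-45,0,20,0,1],[0,-10,40,0,1],[0,-11,40,0,1],[0,0,40,0,1],[0,0,20,0,1],[0,0,0,0,1],[0,0,0,0,1]],
])

```text
clock: 6.4
ee_pos: [0.4871, 0.1192, 0.2018]
tool_rot: [170.6, 90.0, 80.6]
contact_force: [0.0, 0.1, -0.6]
opening: 0.999
```

```bash
python3 - <<'E'
from h import *
s=arm.read_state(); print(s["clock"],s["ee_pos"],s["contact_force"],s["opening"])
for n in ("wrist","side","scene"):
  im=arm.get_image(n); cv2.imwrite(f"pics/{n}3.png",im)
  for t,z in (("dish_grip",.109),("dish_tab",.022),("bead_center",.021),("bell_top",.05)):
    for d in arm.pinpoint(n,t): print(n,t,np.round(d["location"],1),round(d["conf"],2),onz(n,d["location"],z).round(4))
E
```

```text
6.4 [0.48707214 0.1192462  0.20175626] [ 0.03306814  0.14452188 -0.6264091 ] 0.9985977383972542
wrist dish_grip [322.3 308.1] 0.84 [0.4867 0.0725 0.109 ]
wrist dish_tab [233.5 261.4] 0.8 [0.4016 0.0749 0.022 ]
wrist bead_center [317.8 262.3] 0.45 [0.4824 0.0736 0.021 ]
wrist bell_top [355.5   2.2] 0.75 [0.5098 0.2815 0.05  ]
wrist bell_top [518.   35.5] 0.61 [0.6275 0.2608 0.05  ]
side dish_grip [279.6 285.2] 0.77 [0.4879 0.0656 0.109 ]
side dish_tab [237.7 329.9] 0.66 [0.4049 0.0831 0.022 ]
side bead_center [280.4 321.7] 0.45 [0.4842 0.0636 0.021 ]
side bell_top [234.8 216.7] 0.79 [0.5366 0.3958 0.05  ]
side bell_top [244.5 248.1] 0.65 [0.5067 0.2745 0.05  ]
side bell_top [296.5 233.3] 0.65 [0.6282 0.2666 0.05  ]
side bell_top [279.9 322.5] 0.31 [0.4701 0.0349 0.05  ]
scene dish_grip [376.9 230.8] 0.87 [0.4725 0.0812 0.109 ]
scene dish_tab [404.6 277. ] 0.74 [0.3926 0.0834 0.022 ]
scene bell_top [270.5 262.6] 0.69 [0.6261 0.2617 0.05  ]
scene bell_top [260.4 300.7] 0.65 [0.5337 0.3895 0.05  ]
scene bell_top [305.3 282.4] 0.57 [0.5129 0.2798 0.05  ]
```

View pics/wrist3.png

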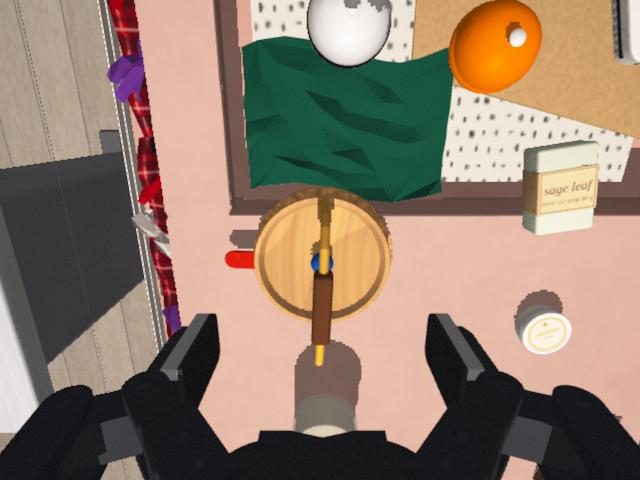

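The wrist picture shows the grip bar centred at (322,308) and the tab at (240,260). The dish grip is at (0.487, 0.0727) with its yaw about 178°. I come over it, align and descend.

>>> step_arm([
  [[0,0,20,1,1],[0,0,26,1,1],[25,0,0,0,1],[30,0,0,0,1],[25,0,0,0,1],[0,0,0,0,1],[0,0,0,0,1]],
])

```text
clock: 7.85
ee_pos: [0.4869, 0.073, 0.1225]
tool_rot: [90.0, 90.0, -2.0]
contact_force: [-0.1, 0.1, 0.7]
opening: 0.999
```

```bash
python3 - <<'E'
from h import *
s=arm.read_state(); print(s["clock"],s["ee_pos"],s["contact_force"],s["opening"],s["joint_positions"].round(1))
im=arm.get_image("wrist"); cv2.imwrite(f"pics/wrist4.png",im)
for t,z in (("dish_grip",.109),("dish_tab",.022),("bead_center",.021)):
    for d in arm.pinpoint("wrist",t): print(t,np.round(d["location"],1),round(d["conf"],2),onz("wrist",d["location"],z).round(4))
E
```

```text
7.85 [0.48687769 0.07296751 0.12250625] [-0.11151357  0.08363525  0.69691639] 0.9992607067050882 [-5.1 20.6 99.7  0.  59.7 -3.1]
dish_grip [322.1 303.3] 0.93 [0.4869 0.0714 0.109 ]
dish_tab [200.9 247.2] 0.56 [0.4003 0.073  0.022 ]
bead_center [321.9 241.2] 0.72 [0.4869 0.0741 0.021 ]
```

View pics/wrist4.png

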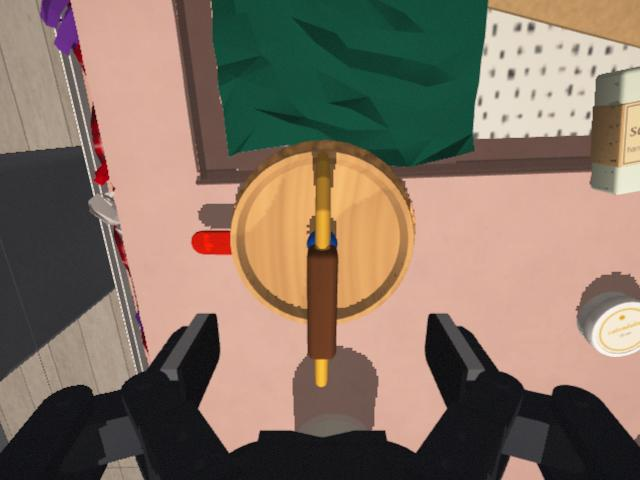

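The bar (322,303) is parallel to and centred between the fingers, and the bead (322,241) is in the middle. I descend and close in stages.

>>> step_arm([
  [[15,0,0,0,1],[13,0,0,0,0.8],[5,-0.5,1,0,0.6],[0,0,0,0,0.5],[0,0,0,0,0.4],[0,0,0,0,0.3],[0,0,0,0,0.25],[0,0,0,0,0.21]],
], grip_force=30)

```text
clock: 8.85
ee_pos: [0.4861, 0.072, 0.0891]
tool_rot: [86.5, 90.0, -5.5]
contact_force: [0.2, 0.6, -0.6]
opening: 0.209
```

>>> step_arm([
  [[0,0,0,0,0.19],[0,0,0,0,0.17],[0,0,0,0,0.15],[0,0,0,0,0.1],[0,0,0,0,0],[0,0,0,0,0],[0,0,0,0,0]],
], grip_force=40)

```text
clock: 9.55
ee_pos: [0.4862, 0.072, 0.089]
tool_rot: [86.7, 90.0, -5.3]
contact_force: [1.8, 0.4, 2.6]
opening: 0.157
```

```bash
python3 - <<'E'
from h import *
s=arm.read_state(); print(s["clock"],s["ee_pos"],s["contact_force"],s["torque"],s["opening"])
im=arm.get_image("wrist"); cv2.imwrite(f"pics/wrist5.png",im)
E
```

```text
9.55 [0.48622664 0.07199276 0.08895277] [1.80533997 0.40057188 2.64456591] [ 0.01407759 -0.20838168 -0.01156302] 0.1566230613193387
```

View pics/wrist5.png

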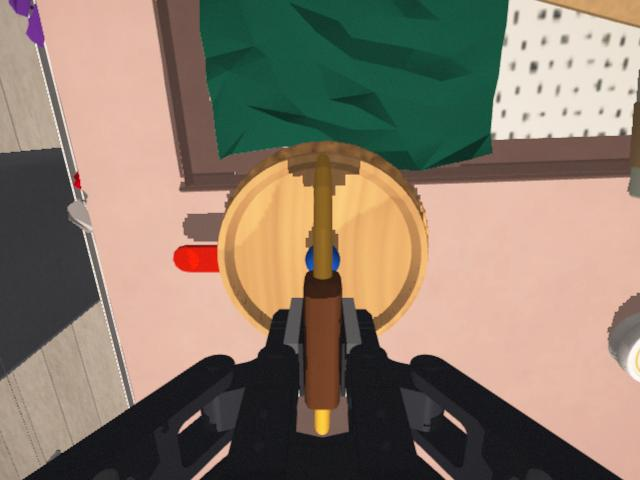

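The bar is gripped (opening 13 mm). Now the gentle lift.

>>> step_arm([
  [[0,0,0,0,0],[-1,0,0,0,0],[-2,0,0,0,0],[-4,0,0,0,0],[-5,0,0,0,0],[-5,0,0,0,0],[-5,0,0,0,0],[-4,0,0,0,0],[-2,0,0,0,0],[-1,0,0,0,0],[0,0,0,0,0]],
], grip_force=60)

```text
clock: 10.7
ee_pos: [0.486, 0.072, 0.1178]
tool_rot: [-79.9, 90.0, -171.9]
contact_force: [0.1, -0.4, -2.0]
opening: 0.153
```

```bash
python3 - <<'E'
from h import *
s=arm.read_state(); print(s["clock"],s["ee_pos"],s["contact_force"],s["torque"],s["opening"])
for n in ("wrist","side"):
  im=arm.get_image(n); cv2.imwrite(f"pics/{n}6.png",im if n=="wrist" else cv2.resize(im[200:400,180:380],None,fx=3,fy=3))
E
```

```text
10.7 [0.48598173 0.07199892 0.11780487] [ 0.13280855 -0.37919963 -2.04003233] [ 0.01869663 -0.02872082 -0.0229331 ] 0.15341540050909463
```

View pics/wrist6.png

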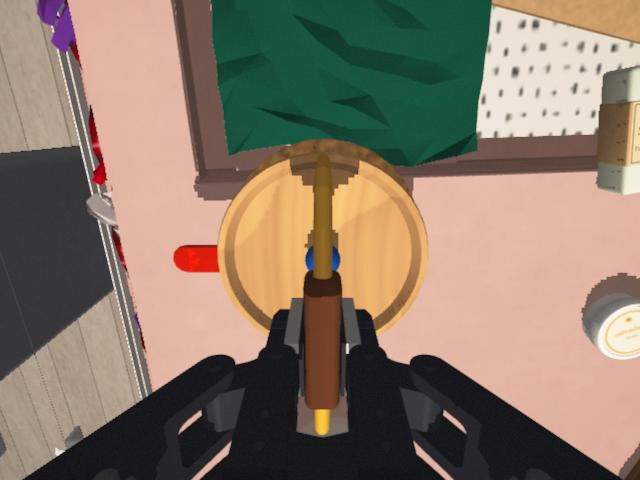

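View pics/side6.png

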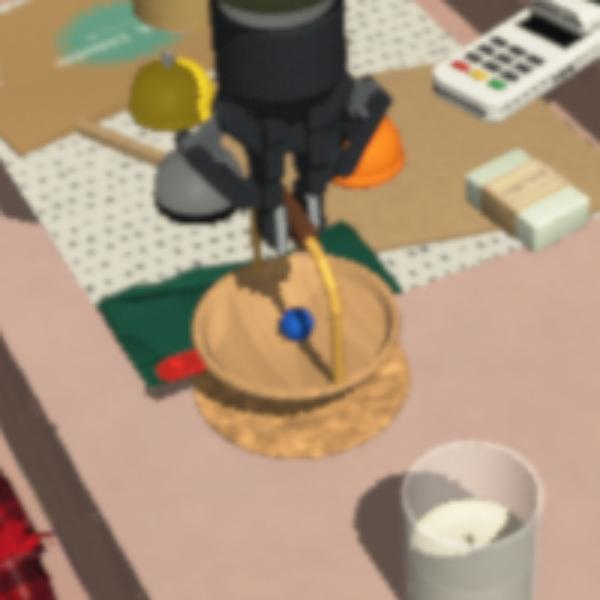

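The dish hangs level and the bead is in the middle at (322,260). I lift the remaining 51 mm.

>>> step_arm([
  [[-1,0,0,0,0],[-3,0,0,0,0],[-5,0,0,0,0],[-7,0,0,0,0],[-7,0,0,0,0],[-7,0,0,0,0],[-7,0,0,0,0],[-6,0,0,0,0],[-4,0,0,0,0],[-2,0,0,0,0],[-1,0,0,0,0],[0,0,0,0,0]],
])

```text
clock: 12.0
ee_pos: [0.486, 0.072, 0.1677]
tool_rot: [-89.4, 90.0, 178.6]
contact_force: [0.6, -0.8, -2.1]
opening: 0.153
```

>>> step_arm([
  [[0,0,0,0.5,0],[0,0,0,1,0],[0,0,0,2,0],[0,0,0,2.5,0],[0,0,0,3,0],[0,0,0,3,0],[0,0,0,3,0],[0,0,0,3,0],[0,0,0,3,0],[0,0,0,3,0],[0,0,0,3,0],[0,0,0,3,0]],
])

```text
clock: 13.2
ee_pos: [0.486, 0.072, 0.1677]
tool_rot: [-63.7, 90.0, 174.1]
contact_force: [0.7, -0.3, -1.8]
opening: 0.155
```

>>> step_arm([
  [[0,0,0,3,0],[0,0,0,3,0],[0,0,0,3,0],[0,0,0,3,0],[0,0,0,3,0],[0,0,0,3,0],[0,0,0,3,0],[0,0,0,3,0],[0,0,0,3,0],[0,0,0,3,0],[0,0,0,3,0],[0,0,0,3,0]],
])

```text
clock: 14.4
ee_pos: [0.486, 0.072, 0.1677]
tool_rot: [-29.9, 90.0, 171.9]
contact_force: [1.8, -0.4, -1.7]
opening: 0.153
```

>>> step_arm([
  [[0,0,0,3,0],[0,0,0,3,0],[0,0,0,3,0],[0,0,0,3,0],[0,0,0,3,0],[0,0,0,2.5,0],[0,0,0,2,0],[0,0,0,1,0],[0,0,0,0.5,0],[0,0,0,0,0],[0,0,0,0,0],[0,0,0,0,0]],
])

```text
clock: 15.6
ee_pos: [0.486, 0.072, 0.1678]
tool_rot: [-16.2, 90.0, 164.8]
contact_force: [-0.4, 1.0, -2.1]
opening: 0.15
```

```bash
python3 - <<'E'
from h import *
from scipy.spatial.transform import Rotation as Ro
s=arm.read_state(); print(s["clock"],s["ee_pos"],s["contact_force"],s["torque"],s["opening"]); print(Ro.from_euler("xyz",s["tool_rot"],degrees=True).as_matrix().round(3))
y=Ro.from_euler("xyz",s["tool_rot"],degrees=True).as_matrix()[:,1]; print("tab dir if -tool y:",np.degrees(np.arctan2(-y[1],-y[0])))
for n in ("wrist","side","scene"):
  im=arm.get_image(n); cv2.imwrite(f"pics/{n}7.png",im)
  for t,z in (("dish_grip",.188),("dish_tab",.102),("bead_center",.101),("dish_centre",.101),("bell_top",.05)):
    for d in arm.pinpoint(n,t): print(n,t,np.round(d["location"],1),round(d["conf"],2),onz(n,d["location"],z).round(4))
E
```

```text
15.6 [0.48599727 0.07201753 0.16777991] [-0.35711922  0.99907157 -2.12876389] [-1.20931146e-02  2.31210673e-02 -5.91699415e-05] 0.15030857300899914
[[-0.     0.018 -1.   ]
 [ 0.    -1.    -0.018]
 [-1.    -0.     0.   ]]
tab dir if -tool y: 91.01125232137288
wrist dish_grip [321.5 341. ] 0.82 [0.4855 0.0726 0.188 ]
wrist dish_tab [185.8 259. ] 0.63 [0.4855 0.1567 0.102 ]
wrist bead_center [322.8 259.6] 0.68 [0.4861 0.0718 0.101 ]
wrist dish_centre [318.6 258.8] 0.76 [0.4866 0.0744 0.101 ]
wrist bell_top [187.4 261. ] 0.72 [0.4633 0.1762 0.05  ]
wrist bell_top [25.8 13.4] 0.61 [0.6286 0.2605 0.05  ]
side dish_grip [273.2 249.3] 0.56 [0.483  0.0725 0.188 ]
side dish_grip [353.1 273. ] 0.27 [ 0.568  -0.0517  0.188 ]
side dish_tab [257.5 262. ] 0.61 [0.4855 0.1556 0.102 ]
side bead_center [279.  288.9] 0.41 [0.4862 0.0655 0.101 ]
side bead_center [278.6 295.1] 0.22 [0.478  0.0507 0.101 ]
side dish_centre [275.1 291.9] 0.78 [0.4764 0.0616 0.101 ]
side dish_centre [277.3 252.1] 0.53 [0.5331 0.1658 0.101 ]
side bell_top [235.3 218.2] 0.95 [0.5351 0.3896 0.05  ]
side bell_top [299.2 236.3] 0.88 [0.628  0.2536 0.05  ]
side bell_top [245.9 247.3] 0.82 [0.5105 0.2756 0.05  ]
scene dish_grip [375.5 195.7] 0.9 [0.4841 0.0775 0.188 ]
scene dish_tab [353.3 246. ] 0.69 [0.4761 0.1662 0.102 ]
scene bead_center [371.8 234.2] 0.49 [0.4805 0.0888 0.101 ]
scene dish_centre [371.4 229.9] 0.81 [0.494  0.0699 0.101 ]
scene bell_top [307.2 279.1] 0.94 [0.5187 0.2667 0.05  ]
scene bell_top [259.7 302.8] 0.74 [0.5294 0.3958 0.05  ]
scene bell_top [274.6 262.5] 0.67 [0.6197 0.2556 0.05  ]
```

View pics/wrist7.png

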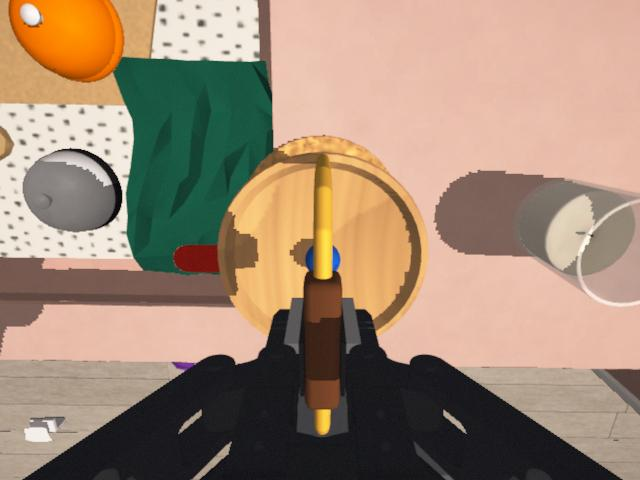

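View pics/side7.png

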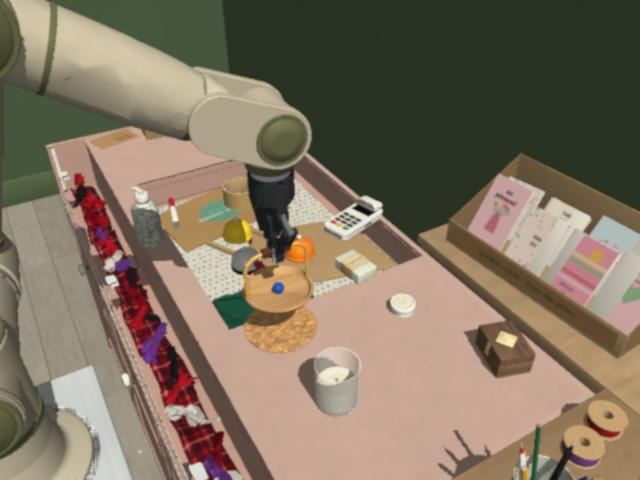

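View pics/scene7.png

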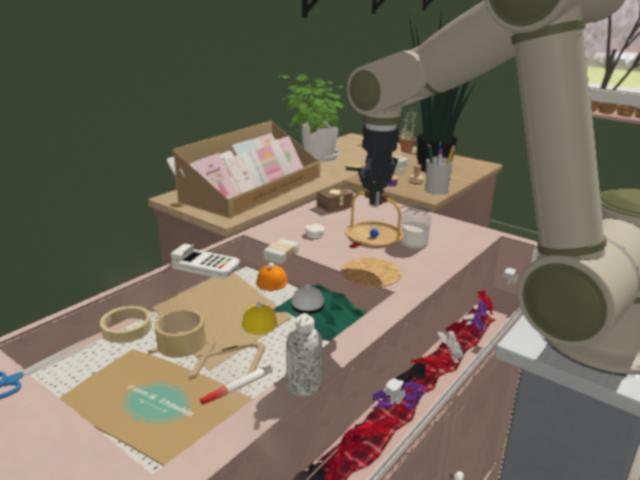

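The dish is up 79 mm, level, with the bead in the middle. The tab points at about 91°, while the bell lies at about 84°, so I turn about 6.5° more.

>>> step_arm([
  [[0,0,0,0.5,0],[-0.5,0,0,1,0],[-0.5,0,0,1.5,0],[0,0,0,1.5,0],[0,0,0,1,0],[0,0,0,0.7,0],[0,0,0,0.3,0],[0,0,0,0,0],[0,0,0,0,0],[0,0,0,0,0],[0,0,0,0,0],[0,0,0,0,0]],
])

```text
clock: 17.7
ee_pos: [0.486, 0.072, 0.1688]
tool_rot: [-105.1, 90.0, 69.4]
contact_force: [-0.6, 0.3, -1.9]
opening: 0.152
```

```bash
python3 - <<'E'
from h import *
from scipy.spatial.transform import Rotation as Ro
s=arm.read_state(); print(s["clock"],s["ee_pos"],s["contact_force"],s["qd"].round(2),s["opening"])
y=Ro.from_euler("xyz",s["tool_rot"],degrees=True).as_matrix()[:,1]; print("tool tab dir:",np.degrees(np.arctan2(-y[1],-y[0])))
im=arm.get_image("wrist"); cv2.imwrite(f"pics/wrist8.png",im)
for t,z in (("dish_tab",.103),("bead_center",.102),("bell_top",.05)):
    for d in arm.pinpoint("wrist",t): print(t,np.round(d["location"],1),round(d["conf"],2),onz("wrist",d["location"],z).round(4))
print(proj("wrist",[.508,.2785,.05]))
c=s["ee_pos"]
d=np.array([.508,.2785])-c[:2]; print("bell az",np.degrees(np.arctan2(d[1],d[0])))
E
```

```text
17.7 [0.48601735 0.07203551 0.16880015] [-0.64590585  0.29410975 -1.93035558] [ 0.02 -0.04 -0.03 -0.05 -0.08  0.01] 0.15176666433076658
tool tab dir: 84.50511271986277
dish_tab [186.  259.9] 0.73 [0.4944 0.1561 0.103 ]
bead_center [321.  257.7] 0.68 [0.4874 0.0728 0.102 ]
bell_top [13.5 52.6] 0.78 [0.6286 0.2596 0.05  ]
bell_top [ 45.7 232.5] 0.61 [0.508  0.2802 0.05  ]
[ 47.93501601 232.33582954]
bell az 83.92251090719716
```

View pics/wrist8.png

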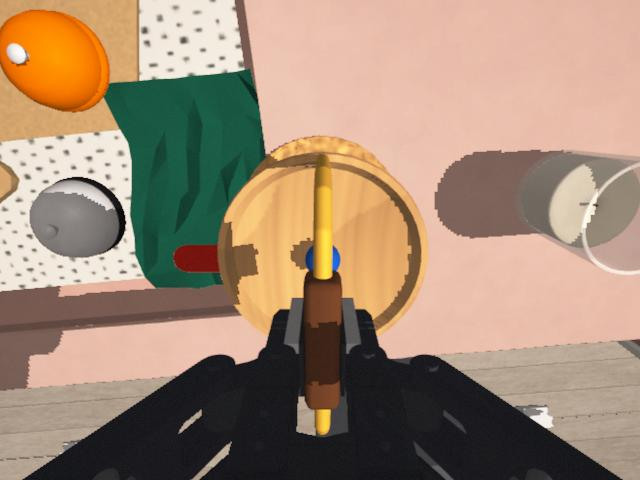

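The tab points at the bell, the bead is in the middle at (322,258), the dish is steady, and the bell hasn't moved. I hand in.

```bash
python3 -c "
from station import arm
print(arm.sign_off())"
```

```text
the job is handed in; nothing more can be done
None
```

I rang the silver bell and handed the job in while still holding the dish in the air over its mat, with the red tab pointing at the bell.

- **Bell:** I pressed the plunger with shut fingers until it met its stop. The force rose to 16 N while the tip hardly moved. I inferred the stop from that and did not measure the plunger's travel directly.
- **Dish:** I gripped it by the bar and lifted it about 80 mm straight up. I then turned it about 94° the short way, clockwise from above.

**Last checks, at 17.7 s of the 51 s allowed:**
- **Direction:** the tab points at 84.5° by the tool pose and about 85° by the wrist camera. The bell lies at 83.9°.
- **Dish and bead:** the tool is vertical, the arm is still and the bead is in the middle.
- **Other goods:** the bell is within 2 mm of where it stood, which is within measurement error. Nothing else was touched, and the candle looked unmoved in the pictures.

The scene and side cameras differed from the wrist camera by 1–2 cm on the dish points. I relied on the wrist camera, which agreed with where the grasp landed.

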